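# Crack open the mask drying box

## Robot

A 6-joint arm with a two-finger parallel gripper is mounted at the origin on the work surface. World frame = base frame: x ahead of the robot, y to its left, z up, the work surface at z = 0. Lengths are in m, angles in degrees, forces in N, time in s.
With the tool pointing down it reaches from about 0.3 to 0.75 m from the base axis. Payload 8.5 kg.
Tool frame: the origin (TCP) lies at the very end of the fingers, on their centre line; the grasp point (between the pads) lies 19 mm behind it (hold_point_z is the distance from the TCP to the grasp point, in m); z points along the fingers, y is the direction in which the jaws open and shut (so a half turn about z gives the same grasp; the last joint's range is limited). The gripper opens to 85 mm and grips with 20 to 120 N. Pads are 22 mm wide; open, the fingers measure 114 mm over their backs; the gripper's body (76 mm by 85 mm) begins 54 mm behind the grasp point. The pads swing forward as they close: fully open they stand 13 mm farther back than shut.
Start: joints at [-79.888, 21.807, 74.336, -0, 83.858, -12.336], TCP at [0.21, -0.508, 0.231] pointing down, gripper open.
Joint ranges: [-178.18, 178.18], [-50.72, 133.34], [12.68, 142.11], [-81.47, 261.47], [9.98, 163.14], [-165.26, 165.26]. Speed limits (degrees/s): [136.94, 136.94, 180, 180, 180, 180].

## Interface

Orientations are given as a 3x3 rotation matrix whose columns are the frame's x, y, z axes.
In Python, from rig import observe, get_image, close_job, hold_point_z gives the robot as it stands. The module is installed in compiled form; this text tells all that it offers.
- The arm moves only by the tool jog_arm, never from a script. Its arguments are lists of equal length, an entry for each row: "travel": the shift along the world's x, y, z in m, a list of three; "dr": the turn, a rotation vector about the world's x, y, z in rad, a list of three. In form: {"travel": [[x, y, z], ...], "dr": [[rx, ry, rz], ...]}. A call has 1 to 20 rows; each row shifts and turns the commanded pose from where the row before left it; what a row does not reach is not made up. A row lasts 1/12 s, in which the tool goes at most 41.7 mm and 7.16 degrees, less where a joint would pass 70% of its speed; a pose out of reach is approached as far as the arm can. A call with a gripper value outside its range is refused whole. "jaw" is the finger opening in m, from 0 to 0.0854, set as the call begins (left out, the last holds). The fingers move at their own pace and stop on an object; "newtons" is the grip in N (left out, the last holds). Time passes only in rows, so rows that do not move let the fingers close. It gives the time, the measured TCP pose, the force and the opening at its end, in the units of the state.
- observe(): the state, without advancing time (a new reading comes with each control period).
- get_image(name): name is "side" or "top" or "wrist"; returns a dict with "color" (420x560x3 uint8, red, green, blue), "fovy" (degrees; the focal length in pixels is half the picture's height over the tangent of half this angle, whatever the lens; pixels are square), "cx", "cy" (the principal point, pixels), "R" (3x3) and "t" (3): a world point X has camera coordinates R X + t. Camera axes: x right, y down, z forward; pixel columns grow to the right and rows downward; lengths in m; the calibration is good to about 2 mm. The wrist camera is an equidistant fisheye: a pixel r from the principal point sees the ray r / f radians off the axis. A picture is of the moment at which its call begins. There is no depth.
- close_job(): hands the job in, once; it reports no verdict.
The state is a dict: "time_s": time; "q": joint angles; "qvel": joint speeds; "joint_efforts": joint torques, N m; "position": TCP position; "tool_rot": TCP orientation; "ft_force": force on the tool from outside, world axes, zero at the start; "wrist_torque": the same for the moment, N m; "grip_width": finger opening in m.
Only numpy, scipy, OpenCV 4.12 (cv2) and the standard library are available. Lean on these libraries where they do the work, as an engineer would, in place of code of your own. Each camera call takes 0.05 s, during which the arm holds its last target.

## Task

Air the freshly painted mask in the drying box: first push the red plunger on its side all the way down to trip the yellow catch and let it come back up, then take the clear lid by its orange bar and pull it up until it breaks free of the sticky seal, without letting it fly up (its front edge must never rise more than about 80 mm). Finish while still holding the lid steady just ajar, its front edge about 30 mm above where it was when shut; the program ends holding it. Leave the bottles, jar, tape and knife where they stand.

Things in the scene. Friction and masses are not known exactly. Their poses are not given: they have to be found in the camera images.
- drybox: Drying box, white, fixed to the table, 200 (x) x 230 (y) x 100 mm high with a 4 mm black rubber gasket on its rim, holding a dark blue mask. Origin: centre of its underside, on the table. Its x axis runs from the front (handle side, facing the robot) to the hinge at the back, y to its left where a grey plunger housing stands (85 x 66 mm, top 105 mm above the table, centred 149 mm left of the origin), z up. It may be turned about z by up to 0.4 rad.
- plunger (a joint): Red plunger's stroke: 0 up, 0.014 m fully down (hard stop). Pushed straight down; spring resists with 3 N at the start and 10 N at the bottom (about 12 N with the catch); comes back up when let go.
- plunger_top (a point): Centre of the red plunger's flat top, a 26 mm disc, 135 mm above the table when up; it goes down with the plunger. On the box at 5 mm in x, 152 mm in y.
- catch (a joint): Yellow trip catch hooked over a steel ear on the left edge of the lid, 60 mm ahead of the box's centre: 0 hooked (the lid cannot open), above 0.25 rad clear of the lid. The plunger swings it outwards in the last two thirds of its stroke to about 0.35 rad and it stays there by friction.
- lid (a joint): Angle of the clear lid with its dark frame (210 x 236 x 8 mm, about 0.36 kg) about its hinge: 0 shut, growing as the front rises, stop at 0.85 rad. The sticky seal and the weight need about 17 N of upward pull at the orange bar to start; the pull then drops sharply to about half at 0.035 rad and to 4 to 7 N, which is all it takes to hold it, between 0.05 and 0.2 rad. Let go, the lid falls shut.
- lid_hinge (a point): Middle of the lid's hinge axis, which runs along the box's y; on the box at 105 mm in x, 0 in y, 104 mm above the table.
- lid_bar (a point): Middle of the orange grab bar on the lid: rectangular, 14 mm wide along the box's x, 18 mm tall, 116 mm long along the box's y, 92 mm clear between its two posts, its middle 40 mm above the lid's upper face (152 mm above the table when shut; 31 mm free under it). It sits 175 mm ahead of and 48 mm above the hinge and moves with the lid.
- lid_front (a point): Middle of the lid's lower front edge, 210 mm ahead of the hinge, 104 mm above the table when shut; moves with the lid.
- glue_gold: Bystander: small gold glitter-glue bottle with a white nozzle, standing, 30 mm wide, 104 mm high; origin under its centre. It stands close to the box's right side.
- glue_blue: Bystander: small blue glitter-glue bottle with a white nozzle, standing, 30 mm wide, 104 mm high; origin under its centre.
- glue_green: Bystander: small green glitter-glue bottle with a white nozzle, standing, 30 mm wide, 104 mm high; origin under its centre.
- glue_purple: Bystander: small purple glitter-glue bottle with a white nozzle, standing, 30 mm wide, 104 mm high; origin under its centre.
- gesso_jar: Bystander: white lidded jar, 68 mm wide, 75 mm high; origin under its centre.
- tape_roll: Bystander: tan roll of tape lying flat, 76 mm wide, 22 mm high, near the box's back left corner; origin under its centre.
- knife: Bystander: craft knife lying flat along its x, handle 100 x 10 x 10 mm; origin under the handle's centre.

How it is judged:
By the outcome, as a careful person would: the job done as asked, in the order asked, and still so for the second after the job is handed in, while the arm keeps its last pose, push and grip.
It also fails if it takes over 38 s, if anything falls off the work surface, if the arm or the gripper's body presses on something with over 40 N, if the wrist force passes 120 N, or if a joint passes its speed limit or range.

## Working session

There is one attempt and no reset: what is moved stays moved. The work goes in short steps, Python scripts to look and compute and a tool call to move; the robot and the scene stay as the last step left them, time stands still between calls to the robot, and variables do not carry over. Pictures are saved under pics/ and viewed, and the job is handed in when it is done.

Besides the shell and the picture viewer there is one more tool, called after "Emit:" as name(argument=value, ...), one argument or row to a line, values as JSON. jog_arm: Moves the arm, as the interface text tells. Its arguments: {"type":"object","properties":{"travel":{"type":"array"},"dr":{"type":"array"},"jaw":{"type":"number"},"newtons":{"type":"number"}},"required":["travel","dr"]}

```bash
mkdir -p pics
python3 - <<'E'
from rig import observe,get_image,hold_point_z
import cv2,json,numpy as np
print(hold_point_z, observe())
for n in ["side","top","wrist"]:
    d=get_image(n); cv2.imwrite(f"pics/{n}0.png",d["color"][:,:,::-1])
    print(n,d["fovy"],d["cx"],d["cy"],np.round(d["R"],4).tolist(),np.round(d["t"],4).tolist())
E
```

```text
0.0187 {'time_s': 0.0, 'q': array([-7.98891814e+01,  2.18405313e+01,  7.43851093e+01,  4.88251071e-04,
        8.38590181e+01, -1.23369624e+01]), 'qvel': array([ 0.01833047, -0.00837802, -0.04355666,  0.05506252,  0.07526638,
       -0.01181608]), 'joint_efforts': array([ 9.53933486e-04, -4.48451221e+01, -2.31273580e+01, -9.35184789e-05,
        4.73926644e-03, -4.30980197e-05]), 'position': array([ 0.20994831, -0.508028  ,  0.23071399]), 'tool_rot': array([[ 9.24228315e-01,  3.81840226e-01, -2.51050688e-04],
       [ 3.81840172e-01, -9.24227225e-01,  1.45611371e-03],
       [ 3.23974909e-04, -1.44164276e-03, -9.99998908e-01]]), 'ft_force': array([ 0.72729548,  0.74551628, -0.82107832]), 'wrist_torque': array([-0.00417729, -0.01386178, -0.03934043]), 'grip_width': 0.08534826344258582}
side 55.389485098945784 280.7515757490961 205.55690583248813 [[0.846, -0.533, -0.0172], [-0.3147, -0.473, -0.823], [0.4305, 0.7016, -0.5678]] [-0.4613, 0.278, 1.3548]
top 47.13584783048745 291.80057136260774 213.83138875568787 [[0.0189, -0.9997, -0.0127], [-0.9954, -0.0176, -0.0946], [0.0944, 0.0144, -0.9954]] [-0.0203, 0.5596, 1.6193]
wrist 65.70646984690485 278.0965793213084 208.71343149937007 [[0.3813, -0.9245, -0.0018], [-0.888, -0.3668, 0.2774], [-0.2571, -0.1042, -0.9608]] [-0.5498, -0.0358, 0.3801]
```

View pics/side0.png

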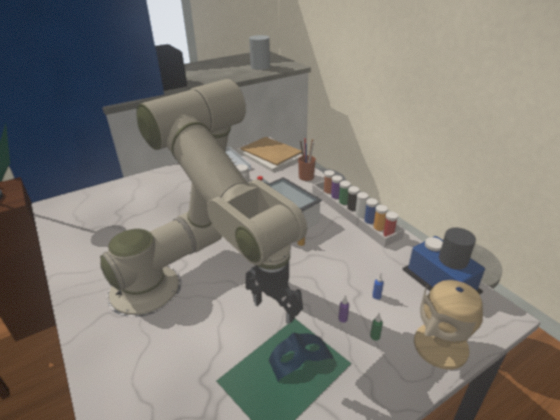

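View pics/top0.png

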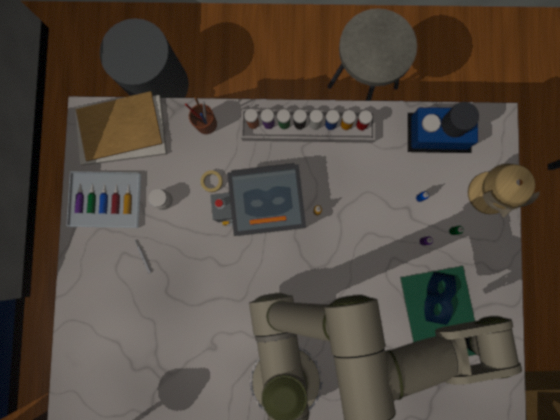

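The top view shows the box near (267,199), with the red plunger near (219,203), the orange bar near (268,220) and the catch near (226,222). The gold bottle is at about (317,210). I'll zoom in and measure.

```bash
cat > h.py <<'E'
import numpy as np,cv2
from rig import get_image,observe
def f(d): return 210/np.tan(np.radians(d["fovy"]/2))
def ray(d,u,v,z):
    p=np.array([(u-d["cx"])/f(d),(v-d["cy"])/f(d),1.]); R=np.array(d["R"]);t=np.array(d["t"])
    c=-R.T@t; r=R.T@p; return c+r*(z-c[2])/r[2]
def proj(d,X):
    c=np.array(d["R"])@X+d["t"]; return np.array([f(d)*c[0]/c[2]+d["cx"],f(d)*c[1]/c[2]+d["cy"]])
E
python3 - <<'E'
from h import *
d=get_image("top"); im=d["color"]
crop=im[150:250,190:340]; 
cv2.imwrite("pics/topz.png",cv2.convertScaleAbs(cv2.resize(crop[:,:,::-1],None,fx=5,fy=5,interpolation=cv2.INTER_CUBIC),alpha=1.6))
hsv=cv2.cvtColor(im,cv2.COLOR_RGB2HSV)
def comp(lo,hi,box):
    m=cv2.inRange(hsv,lo,hi); k=np.zeros_like(m); x0,y0,x1,y1=box; k[y0:y1,x0:x1]=m[y0:y1,x0:x1]
    n,l,s,c=cv2.connectedComponentsWithStats(k); i=1+np.argmax(s[1:,4]); ys,xs=np.where(l==i)
    return c[i],s[i],cv2.minAreaRect(np.c_[xs,ys].astype(np.float32)),np.c_[xs,ys]
c,s,r,_=comp((0,150,80),(6,255,255),(205,190,235,215)); print("red",c,s,ray(d,*c,.135))
c,s,r,p=comp((8,150,80),(20,255,255),(240,205,300,235)); print("bar",c,s,r,ray(d,*c,.16))
b=ray(d,*c,.16)
vx,vy,x0,y0=cv2.fitLine(p.astype(np.float32),cv2.DIST_L2,0,.01,.01).ravel()
a=ray(d,x0-20*vx,y0-20*vy,.16);e=ray(d,x0+20*vx,y0+20*vy,.16); print("bar dir",a-e,"yaw",np.arctan2(-(a-e)[0],(a-e)[1]))
E
```

```text
red [218.5 202.5] [216 200   6   6  32] [0.58190876 0.22399861 0.135     ]
bar [267.46808511 219.65248227] [250 216  36   8 141] ((267.4615478515625, 219.6923370361328), (3.969111204147339, 35.473934173583984), 82.87498474121094) [0.52751888 0.06402331 0.16      ]
bar dir [-0.01772369  0.12427269  0.        ] yaw 0.14166401468989537
```

View pics/topz.png

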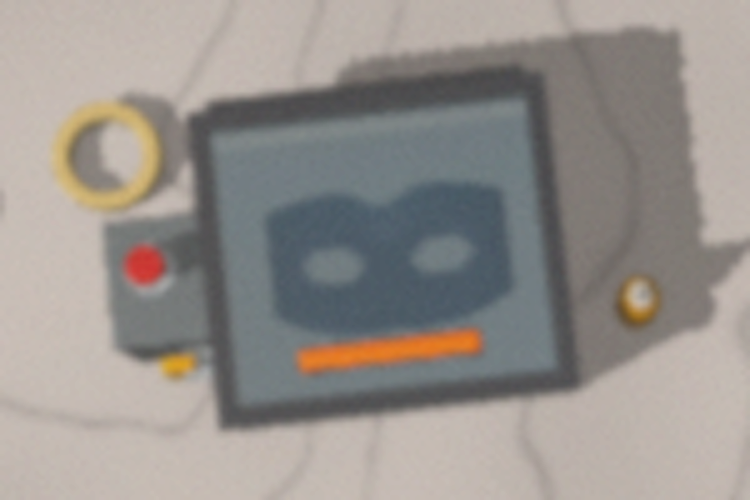

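View pics/wrist0.png

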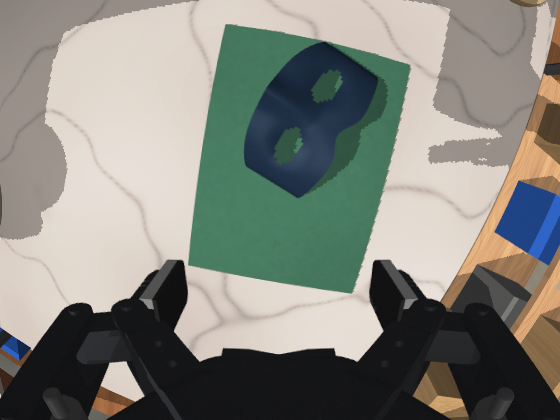

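Plunger and bar are 169 mm apart, as expected, and the two yaw estimates agree at about 0.137 rad. Next I'll close the fingers and travel over to the box.

Emit:
jog_arm(
  travel=[
    [0.0155,0.0305,0],
    [0.0155,0.0305,0],
    [0.0155,0.0305,0],
    [0.0155,0.0305,0],
    [0.0155,0.0305,0],
    [0.0155,0.0305,0],
    [0.0155,0.0305,0],
    [0.0155,0.0305,0],
    [0.0155,0.0305,0],
    [0.0155,0.0305,0],
    [0.0155,0.0305,0],
    [0.0155,0.0305,0],
    [0.0155,0.0305,0],
    [0.0155,0.0305,0],
    [0.0155,0.0305,0],
    [0.0155,0.0305,0],
    [0.0155,0.0305,0],
    [0.0155,0.0305,0],
    [0,0,0],
    [0,0,0],
  ],
  dr=[
    [0,0,0.1],
    [0,0,0.1],
    [0,0,0.1],
    [0,0,0.1],
    [0,0,0.1],
    [0,0,0.1],
    [0,0,0.1],
    [0,0,0.1],
    [0,0,0.1],
    [0,0,0.1],
    [0,0,0.1],
    [0,0,0.1],
    [0,0,0.1],
    [0,0,0.015],
    [0,0,0],
    [0,0,0],
    [0,0,0],
    [0,0,0],
    [0,0,0],
    [0,0,0],
  ],
  jaw=0,
  newtons=60,
)

```text
time_s: 1.87
position: [0.4891, 0.0419, 0.2309]
tool_rot: [[-0.139, 0.99, -0.001], [0.99, 0.139, -0.0], [0.0, -0.001, -1.0]]
ft_force: [-0.2, -0.2, 0.1]
grip_width: 0.0006
```

Run:
```python
from h import *
s=observe(); print(s["position"],s["tool_rot"].round(4).tolist(),s["ft_force"],s["grip_width"],s["q"].round(1))
for n in ["wrist","side"]:
    d=get_image(n); cv2.imwrite(f"pics/{n}1.png",d["color"][:,:,::-1])
```

```text
[0.48912233 0.04189201 0.23093755] [[-0.1385, 0.9904, -0.0007], [0.9904, 0.1385, -0.0], [0.0001, -0.0007, -1.0]] [-0.21877371 -0.24659913  0.13345804] 0.0006006017667924004 [ -8.9  15.9  83.4  -0.   80.8 -16.9]
```

View pics/wrist1.png

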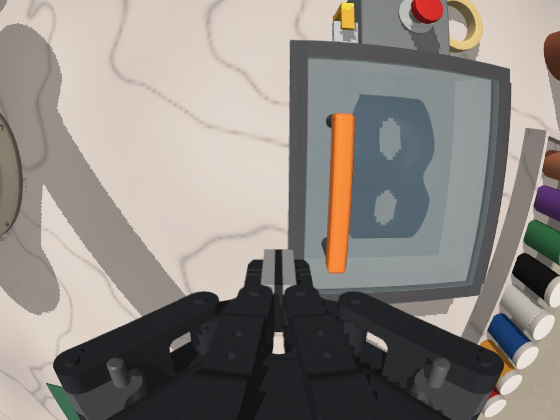

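The wrist view shows the bar with ends at about (343,115) and (337,271). The plunger top is near (427,10), and the catch is hooked near (346,18). I'll measure these through the fisheye model.

```bash
cat >> h.py <<'E'
def wray(d,u,v,z):
    x=(u-d["cx"]);y=(v-d["cy"]);r=np.hypot(x,y);th=r/f(d)
    p=np.array([np.sin(th)*x/r,np.sin(th)*y/r,np.cos(th)]);R=np.array(d["R"]);c=-R.T@np.array(d["t"]);q=R.T@p
    return c+q*(z-c[2])/q[2]
def blobs(d,lo,hi,minA=30):
    hsv=cv2.cvtColor(d["color"],cv2.COLOR_RGB2HSV);m=cv2.inRange(hsv,lo,hi)
    n,l,s,c=cv2.connectedComponentsWithStats(m)
    return [(c[i],s[i],np.argwhere(l==i)[:,::-1]) for i in range(1,n) if s[i,4]>=minA]
E
python3 - <<'E'
from h import *
d=get_image("wrist")
for c,s,p in blobs(d,(8,170,170),(18,255,255),300): 
    if s[3]<100: continue
    print("bar",c,s); P=np.array([wray(d,*q,.161)[:2] for q in p]); m=cv2.minAreaRect((P*1000).astype(np.float32)); print(P.mean(0),m)
for c,s,p in blobs(d,(0,200,120),(4,255,255),100)+blobs(d,(175,200,120),(180,255,255),100): print("red",c,s,wray(d,*c,.135))
for u,v in [(291,41),(298,297),(508,70),(478,293)]: print("lidcorner",wray(d,u,v,.112))
E
```

```text
bar [341.66490241 188.65233212] [ 329  111   26  160 3023]
[0.52912454 0.06753423] ((529.6389770507812, 64.12899017333984), (13.845046997070312, 114.08203125), 7.939888954162598)
red [430.16492147   7.81413613] [417   0  26  19 382] [0.58548856 0.22104592 0.135     ]
lidcorner [0.48107383 0.17326221 0.112     ]
lidcorner [ 0.51972082 -0.04827849  0.112     ]
lidcorner [0.68723469 0.19973941 0.112     ]
lidcorner [ 0.7177328  -0.03054527  0.112     ]
```

Everything agrees: the bar measures 13.8 x 114 mm at (0.529, 0.064), yaw is 0.138, and the plunger is at (0.582, 0.225). Moving above the plunger.

Emit:
jog_arm(
  travel=[
    [0.0155,0.0305,0],
    [0.0155,0.0305,0],
    [0.0155,0.0305,0],
    [0.0155,0.0305,0],
    [0.0155,0.0305,0],
    [0.0155,0.0305,0],
    [0,0,-0.025],
    [0,0,-0.03],
    [0,0,-0.025],
    [0,0,0],
    [0,0,0],
  ],
  dr=[
    [0,0,0],
    [0,0,0],
    [0,0,0],
    [0,0,0],
    [0,0,0],
    [0,0,0],
    [0,0,0],
    [0,0,0],
    [0,0,0],
    [0,0,0],
    [0,0,0],
  ],
)

```text
time_s: 2.93
position: [0.582, 0.2225, 0.1512]
tool_rot: [[-0.134, 0.991, -0.002], [0.991, 0.134, -0.0], [-0.0, -0.002, -1.0]]
ft_force: [0.2, -0.1, 0.6]
grip_width: 0.0004
```

Run:
```python
from h import *
s=observe(); print(s["position"],s["ft_force"])
d=get_image("wrist"); cv2.imwrite("pics/w2.png",d["color"][:,:,::-1])
```

```text
[0.58199778 0.22247629 0.15119204] [ 0.21041941 -0.08937238  0.57742567]
```

View pics/w2.png

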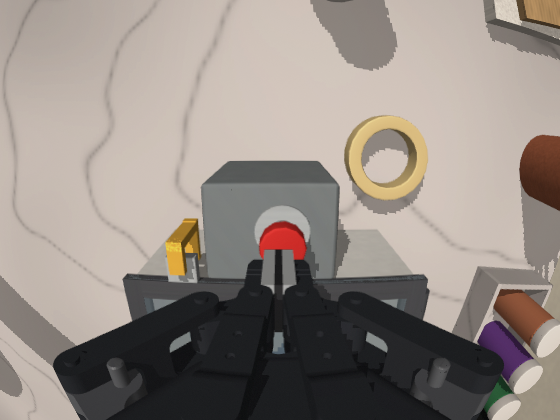

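The fingers are centred over the red disc at about (283,243). I'll shift 2 mm in y and go down most of the stroke.

Emit:
jog_arm(
  travel=[
    [0,0.002,-0.006],
    [0,0,-0.006],
    [0,0,-0.003],
    [0,0,-0.003],
    [0,0,-0.003],
    [0,0,-0.003],
    [0,0,-0.003],
    [0,0,0],
    [0,0,0],
  ],
  dr=[
    [0,0,0],
    [0,0,0],
    [0,0,0],
    [0,0,0],
    [0,0,0],
    [0,0,0],
    [0,0,0],
    [0,0,0],
    [0,0,0],
  ],
)

```text
time_s: 3.73
position: [0.5821, 0.2257, 0.1252]
tool_rot: [[-0.136, 0.991, 0.001], [0.991, 0.136, 0.0], [-0.0, 0.001, -1.0]]
ft_force: [-2.3, -1.4, 7.6]
grip_width: -0.0
```

Emit:
jog_arm(
  travel=[
    [0,0,-0.002],
    [0,0,-0.0015],
    [0,0,-0.001],
    [0,0,0],
    [0,0,0],
  ],
  dr=[
    [0,0,0],
    [0,0,0],
    [0,0,0],
    [0,0,0],
    [0,0,0],
  ],
)

```text
time_s: 4.15
position: [0.5822, 0.2257, 0.1213]
tool_rot: [[-0.136, 0.991, 0.002], [0.991, 0.136, 0.0], [-0.0, 0.002, -1.0]]
ft_force: [-3.3, -1.9, 9.4]
grip_width: -0.0001
```

Emit:
jog_arm(
  travel=[
    [0,0,-0.001],
    [0,0,-0.001],
    [0,0,0],
    [0,0,0],
  ],
  dr=[
    [0,0,0],
    [0,0,0],
    [0,0,0],
    [0,0,0],
  ],
)

```text
time_s: 4.48
position: [0.5824, 0.2258, 0.1209]
tool_rot: [[-0.136, 0.991, 0.003], [0.991, 0.136, 0.0], [-0.0, 0.003, -1.0]]
ft_force: [-7.2, -1.7, 20.7]
grip_width: -0.0002
```

The hard stop is reached: z is stuck at 0.121 and the force has jumped to 21 N. I'll retract and open the jaw.

Emit:
jog_arm(
  travel=[
    [0,0,0.004],
    [0,0,0.006],
    [0,0,0.01],
    [0,0,0.02],
    [0,0,0.03],
    [0,0,0.03],
    [0,0,0.012],
    [0,0,0],
  ],
  dr=[
    [0,0,0],
    [0,0,0],
    [0,0,0],
    [0,0,0],
    [0,0,0],
    [0,0,0],
    [0,0,0],
    [0,0,0],
  ],
)

```text
time_s: 5.15
position: [0.583, 0.226, 0.2335]
tool_rot: [[-0.136, 0.991, 0.007], [0.991, 0.136, 0.001], [0.0, 0.007, -1.0]]
ft_force: [-0.1, 0.2, 0.5]
grip_width: -0.0001
```

Run:
```python
from h import *
s=observe(); print(s["position"],s["ft_force"])
d=get_image("wrist"); cv2.imwrite("pics/w3.png",d["color"][:,:,::-1])
for n in ["wrist"]:
  for c,s,p in blobs(d,(0,200,120),(4,255,255),100)+blobs(d,(175,200,120),(180,255,255),100): print("red",c,s,wray(d,*c,.135))
```

```text
[0.58302589 0.22598375 0.23347422] [-0.11790432  0.23611427  0.48570399]
red [278.31564987 210.21220159] [263 194  31  32 754] [0.58419532 0.22518398 0.135     ]
```

View pics/w3.png

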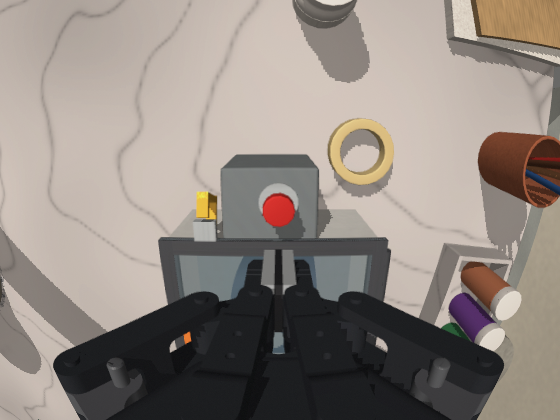

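The catch's yellow part, now near (206,205), has swung outward, and the plunger is back up (red disc at (278,210)). Now I'll move over the bar.

Emit:
jog_arm(
  travel=[
    [-0.009,-0.027,0],
    [-0.009,-0.027,0],
    [-0.009,-0.027,0],
    [-0.009,-0.027,0],
    [-0.009,-0.027,0],
    [-0.009,-0.027,0],
    [0,0,-0.02],
    [0,0,0],
    [0,0,0],
  ],
  dr=[
    [0,0,0],
    [0,0.007,0],
    [0,0,0],
    [0,0,0],
    [0,0,0],
    [0,0,0],
    [0,0,0],
    [0,0,0],
    [0,0,0],
  ],
  jaw=0.055,
)

```text
time_s: 5.95
position: [0.5273, 0.0638, 0.2084]
tool_rot: [[-0.135, 0.991, -0.011], [0.991, 0.135, 0.001], [0.002, -0.011, -1.0]]
ft_force: [-0.8, -0.3, 0.6]
grip_width: 0.0554
```

Run:
```python
from h import *
s=observe(); print(s["position"],s["ft_force"])
d=get_image("wrist"); cv2.imwrite("pics/w4.png",d["color"][:,:,::-1])
```

```text
[0.52729988 0.06379629 0.20839189] [-0.83463129 -0.28860763  0.57021438]
```

View pics/w4.png

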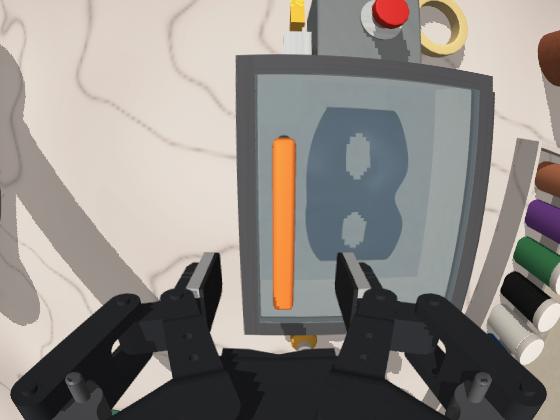

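The bar sits between the open fingers, at columns 273-295 (gap 215-340), and the catch is clear at (297,15). A quick numeric check before I descend.

Run:
```python
from h import *
d=get_image("wrist")
for c,s,p in blobs(d,(8,170,170),(18,255,255),300): 
    if s[3]<100: continue
    P=np.array([wray(d,*q,.161)[:2] for q in p]); print(cv2.minAreaRect((P*1000).astype(np.float32)))
s=observe(); print(s["position"],s["tool_rot"].round(4).tolist())
```

```text
((530.1483764648438, 64.83927154541016), (12.844133377075195, 114.97923278808594), 7.459111213684082)
[0.52816986 0.06431341 0.20976407] [[-0.1365, 0.9906, -0.0076], [0.9906, 0.1365, 0.0002], [0.0012, -0.0075, -1.0]]
```

Emit:
jog_arm(
  travel=[
    [0.001,0,-0.015],
    [0,0,-0.02],
    [0,0,-0.02],
    [0,0,-0.012],
    [0,0,-0.008],
    [0,0,0],
    [0,0,0],
    [0,0,0],
  ],
  dr=[
    [0,-0.006,0],
    [0,0,0],
    [0,0,0],
    [0,0,0],
    [0,0,0],
    [0,0,0],
    [0,0,0],
    [0,0,0],
  ],
)

```text
time_s: 6.72
position: [0.5296, 0.0639, 0.1358]
tool_rot: [[-0.136, 0.991, 0.001], [0.991, 0.136, -0.0], [-0.0, 0.001, -1.0]]
ft_force: [0.2, 0.1, 0.0]
grip_width: 0.055
```

Emit:
jog_arm(
  travel=[
    [0,0,0],
    [0,0,0],
    [0,0,0],
    [0,0,0],
    [0,0,0],
    [0,0,0],
    [0,0,0],
    [0,0,0],
  ],
  dr=[
    [0,0,0],
    [0,0,0],
    [0,0,0],
    [0,0,0],
    [0,0,0],
    [0,0,0],
    [0,0,0],
    [0,0,0],
  ],
  jaw=0.0,
  newtons=60,
)

```text
time_s: 7.38
position: [0.53, 0.0638, 0.1355]
tool_rot: [[-0.135, 0.991, 0.002], [0.991, 0.135, 0.0], [-0.0, 0.002, -1.0]]
ft_force: [4.5, 1.6, 3.4]
grip_width: 0.0127
```

Run:
```python
from h import *
s=observe(); print(s)
d=get_image("wrist"); cv2.imwrite("pics/w5.png",d["color"][:,:,::-1])
```

```text
{'time_s': 7.3833, 'q': array([-5.86528587e+00,  2.53662977e+01,  8.57488668e+01,  2.31377435e-02,
        6.87831499e+01, -1.36598696e+01]), 'qvel': array([-0.00558554, -0.05207039, -0.05801201, -0.07511155,  0.03055068,
        0.06203855]), 'joint_efforts': array([-6.67907372e-01, -4.37218308e+01, -1.70291680e+01, -5.14972117e-01,
        9.79130790e-01, -3.08856787e-02]), 'position': array([0.52998553, 0.06377165, 0.13545935]), 'tool_rot': array([[-1.35477401e-01,  9.90778794e-01,  1.80395416e-03],
       [ 9.90780435e-01,  1.35477274e-01,  1.93122370e-04],
       [-5.30532438e-05,  1.81348621e-03, -9.99998354e-01]]), 'ft_force': array([4.45924766, 1.64321283, 3.37877313]), 'wrist_torque': array([ 0.29361441, -0.5688105 , -0.08300492]), 'grip_width': 0.01272892689877372}
```

View pics/w5.png

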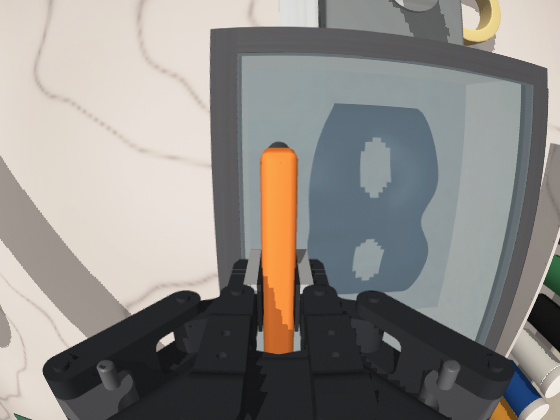

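Gripped: opening 12.7 mm, pads centred on the bar. Now a slow pull along the hinge arc.

Emit:
jog_arm(
  travel=[
    [0,0,0],
    [0,0,0.001],
    [0.0003,0,0.001],
    [0,0,0.001],
    [0.0003,0,0.001],
    [0,0,0],
  ],
  dr=[
    [0,0,0],
    [-0.0008,0.0057,0],
    [-0.0008,0.0057,0],
    [-0.0008,0.0057,0],
    [-0.0008,0.0057,0],
    [0,0,0],
  ],
  newtons=80,
)

```text
time_s: 7.93
position: [0.5301, 0.0638, 0.1374]
tool_rot: [[-0.135, 0.991, -0.024], [0.991, 0.135, -0.003], [0.001, -0.024, -1.0]]
ft_force: [7.1, 0.4, -13.6]
grip_width: 0.0124
```

Emit:
jog_arm(
  travel=[
    [0.0002,0,0.001],
    [0.0002,0,0.001],
    [0.0002,0,0.001],
    [0,0,0],
    [0,0,0],
  ],
  dr=[
    [-0.0006,0.004,0],
    [-0.0006,0.004,0],
    [-0.0006,0.004,0],
    [0,0,0],
    [0,0,0],
  ],
)

```text
time_s: 8.35
position: [0.5309, 0.0639, 0.1407]
tool_rot: [[-0.135, 0.99, -0.035], [0.991, 0.135, -0.004], [0.001, -0.035, -0.999]]
ft_force: [7.2, 2.0, -10.0]
grip_width: 0.0129
```

Emit:
jog_arm(
  travel=[
    [0.0004,0,0.0015],
    [0.0004,0,0.0015],
    [0.0004,0,0.0015],
    [0.0004,0,0.0015],
    [0.0004,0,0.0015],
    [0.0004,0,0.0015],
    [0,0,0],
    [0,0,0],
  ],
  dr=[
    [-0.0012,0.0087,0],
    [-0.0012,0.0087,0],
    [-0.0012,0.0087,0],
    [-0.0012,0.0087,0],
    [-0.0012,0.0087,0],
    [-0.0012,0.0087,0],
    [0,0,0],
    [0,0,0],
  ],
)

```text
time_s: 9.02
position: [0.5332, 0.0642, 0.1502]
tool_rot: [[-0.136, 0.987, -0.087], [0.991, 0.135, -0.011], [0.001, -0.088, -0.996]]
ft_force: [6.3, 3.2, -5.8]
grip_width: 0.0126
```

Run:
```python
from h import *
s=observe(); print(s["position"],s["ft_force"],s["wrist_torque"])
d=get_image("wrist"); cv2.imwrite("pics/w6.png",d["color"][:,:,::-1])
d=get_image("side"); cv2.imwrite("pics/s6.png",cv2.resize(d["color"][150:270,200:360,::-1],None,fx=5,fy=5,interpolation=cv2.INTER_CUBIC))
```

```text
[0.53315772 0.06418282 0.15015888] [ 6.30749925  3.18975651 -5.84673888] [ 0.6760207  -1.15480757 -0.0658117 ]
```

View pics/w6.png

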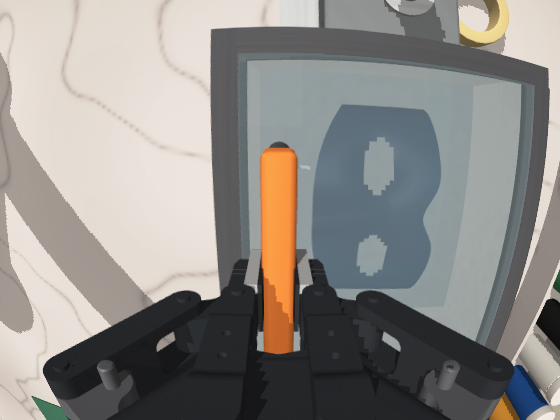

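View pics/s6.png

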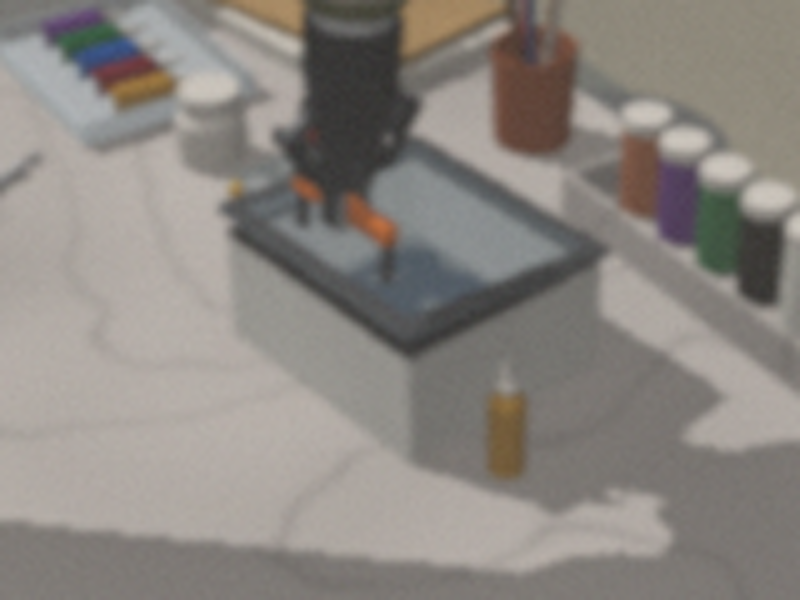

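The lid is open a crack at the front corner (near (235,225) in the side crop) and moves rigidly with the gripper. The force is down to 6 N. I'll finish the arc to 30 mm.

Emit:
jog_arm(
  travel=[
    [0.0005,0,0.0017],
    [0.0005,0,0.0017],
    [0.0005,0,0.0017],
    [0.0005,0,0.0017],
    [0.0005,0,0.0016],
    [0.0005,0,0.0016],
    [0,0,0],
    [0,0,0],
    [0,0,0],
    [0,0,0],
  ],
  dr=[
    [-0.0013,0.0092,0],
    [-0.0013,0.0092,0],
    [-0.0013,0.0092,0],
    [-0.0013,0.0092,0],
    [-0.0013,0.0092,0],
    [-0.0013,0.0092,0],
    [0,0,0],
    [0,0,0],
    [0,0,0],
    [0,0,0],
  ],
)

```text
time_s: 9.95
position: [0.536, 0.0646, 0.1598]
tool_rot: [[-0.136, 0.98, -0.142], [0.991, 0.135, -0.018], [0.001, -0.143, -0.99]]
ft_force: [6.8, 6.0, -7.4]
grip_width: 0.0128
```

Run:
```python
from h import *
s=observe(); p=s["position"]; Z=s["tool_rot"][:,2]
print(p,s["ft_force"],s["grip_width"])
g=p-0.0187*Z; print("grasp",g)
y=.138; o=np.array([.5983,.0737]); 
# local of grasp/pad rel hinge; rotated
lx=np.array([np.cos(y),np.sin(y)])@(g[:2]-o)-.105; lz=g[2]-.104
g0=np.array([.52999,.06377,.1355+.0187]); lx0=np.array([np.cos(y),np.sin(y)])@(g0[:2]-o)-.105
a=np.arctan2(lz,-lx)-np.arctan2(g0[2]-.104,-lx0); tilt=np.arcsin(-Z[0]*np.cos(y)-Z[1]*np.sin(y))
print("theta pos",a,"tilt",tilt,"front mm",210*np.sin(a))
d=get_image("wrist"); cv2.imwrite("pics/w7.png",d["color"][:,:,::-1])
d=get_image("side"); cv2.imwrite("pics/s7.png",cv2.resize(d["color"][150:270,200:360,::-1],None,fx=5,fy=5,interpolation=cv2.INTER_CUBIC))
for th in (0,.1,.143,.2):
  for n,Y in (("L",.118),("R",-.118)):
    X=np.array([.105-.21*np.cos(th),Y,.104+.21*np.sin(th)]); W=[o[0]+np.cos(y)*X[0]-np.sin(y)*X[1],o[1]+np.sin(y)*X[0]+np.cos(y)*X[1],X[2]]
    print(th,n,(proj(d,np.array(W))-[200,150])*5)
```

```text
[0.53600392 0.06455729 0.15983274] [ 6.81316401  6.0075968  -7.3525265 ] 0.012832663258962863
grasp [0.53866511 0.064894   0.17833935]
theta pos 0.14183319783973541 tilt 0.14393047784384264 front mm 29.685209605254766
0 L [215.98186871 226.90802927]
0 R [403.07546525 357.80242423]
0.1 L [215.20714865 204.6732563 ]
0.1 R [403.67285106 334.30413572]
0.143 L [215.52609286 194.78676855]
0.143 R [404.60799299 323.80244352]
0.2 L [216.5601432  181.42931147]
0.2 R [406.48089667 309.5658649 ]
```

View pics/s7.png

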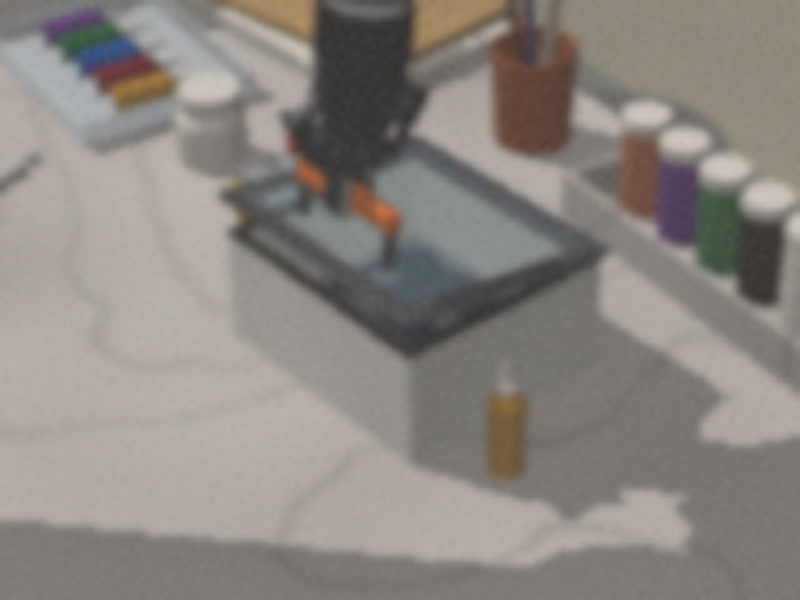

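View pics/w7.png

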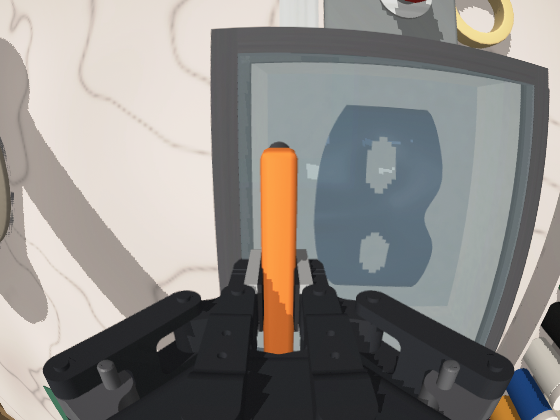

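The side view shows the front edge well open, with the lid's left front corner near (228,195) over the gasket corner near (233,230), which is about 30 mm. I'll hold briefly to confirm it's steady.

Emit:
jog_arm(
  travel=[
    [0,0,0],
    [0,0,0],
    [0,0,0],
    [0,0,0],
    [0,0,0],
    [0,0,0],
    [0,0,0],
    [0,0,0],
    [0,0,0],
    [0,0,0],
    [0,0,0],
    [0,0,0],
  ],
  dr=[
    [0,0,0],
    [0,0,0],
    [0,0,0],
    [0,0,0],
    [0,0,0],
    [0,0,0],
    [0,0,0],
    [0,0,0],
    [0,0,0],
    [0,0,0],
    [0,0,0],
    [0,0,0],
  ],
)

```text
time_s: 11.05
position: [0.536, 0.0646, 0.1598]
tool_rot: [[-0.136, 0.98, -0.142], [0.991, 0.135, -0.018], [0.002, -0.143, -0.99]]
ft_force: [6.5, 6.1, -8.0]
grip_width: 0.0123
```

Steady, so I'm handing it in.

```bash
python3 -c "
from rig import close_job
print(close_job())"
```

```text
the job is handed in; nothing more can be done
None
```

The job is handed in at about 11 s, with the gripper holding the lid ajar, its front edge about 30 mm up.

- **Plunger:** I pushed it down to its hard stop (fingertip at z = 0.121 m, 21 N). The wrist camera then showed it back up and the yellow catch swung clear.
- **Lid:** I gripped the orange bar at 80 N and pulled slowly along the hinge arc. The seal let go at roughly 14–17 N. The front edge never went above about 30 mm at any reading.
- **Last checks:** The grasp position gives a lid angle of 0.142 rad (29.7 mm at the front edge) and the tool tilt gives 0.144 rad. The side picture also fits about 30 mm. The pose did not change over a 1 s hold.
- **Bystanders:** I touched none of the bottles, jar, tape or knife. I did not measure their positions again at the end.
- **Disagreements:** The two cameras put the bar and plunger up to 3–4 mm apart. While holding, the wrist also reads a steady sideways force of about 9 N, probably from a slight mismatch with the hinge arc.

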